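# Level the pouring table

### The job

The small levelling table for pouring agar plates has to be levelled. First press the raised end of its bar spirit level down until the level lies fully home on the plate; then take the black round foot knob, press it down so that the foot stands firmly on its steel pad, and turn it until the bubble rests between the two lines. Finish while holding: keep hold of the knob and keep pressing it down with the bubble staying between the lines, and leave the bottles and the dish alone.

Things in the scene. Friction and masses are not known exactly. Their poses are not given: they have to be found in the camera images.
- rig: Grey base of the levelling table, 200 x 320 x 12 mm, fixed to the bench, turned up to 20 degrees. Origin at the centre of its underside, z up. It carries the hinged plate (see plate_top) on two posts at y = +120 mm; the foot knob stands at x = 0, y = -120 mm, and the bar level lies on the plate along y.
- plate_top (a point): Centre of the top of the dark grey metal plate, 180 x 290 x 6 mm, 61 mm above the bench when level. It hinges about a bar along x, 120 mm to +y, 9 mm below its top. Springs lift its knob (-y) end to a stop 0.035 rad above level; a push of 3 N down on the knob starts it down, 6 N holds it level, and 8 to 13 mm of travel bring the foot onto its pad. Frame: y away from the knob, z up.
- knob_grip (a point): Point to grip on the foot knob's axis, 24 mm above the plate. Round fluted black knob, diameter 42 mm, height 28 mm, its underside 8 mm above the plate; it stays at that height as it turns, stiffly (0.1 N m), and stays where left. Within 70 mm of its axis nothing else stands on the plate. z up along the axis; x and y turn with the knob.
- knob (a joint): Angle of the foot knob, rad, growing clockwise seen from above; starts at 0 to 0.4, stops at -0.3 and 3.2. Turning clockwise screws the spindle down, 1.9 mm per rad; with the foot on its pad this raises the plate's knob end (and the knob). The spindle always starts too short: 0.5 to 2 rad clockwise are needed, depending on the pad's height, which differs from start to start.
- pad: Round steel pad of diameter 44 mm on the base under the foot, straight below the knob; fixed. Its top is 17 to 19 mm above the bench. Origin at the centre of its underside, 10 mm below its top.
- spindle: Steel spindle of the foot below the knob, 16 mm thick at its ball end, which comes to stand on the pad when the knob is pressed down. It stays pressed on the pad only while the knob is pushed with more than about 8 N. Origin on its axis, inside the spindle near the plate.
- level_mid (a point): Middle of the vial in the top of the bar spirit level, 24 mm above its underside. The level is an aluminium bar 150 mm long (along y), 30 mm wide, 28 mm high. Its -y end (towards the knob) pivots on the plate, its +y end stands 8 to 12 mm proud at the start. Frame: y along the bar, away from the knob; x across; z up. Two dark lines lie at y = -11.5 and +11.5 mm.
- level_end (a point): Centre of the top face of the level's raised (+y) end block (30 x 34 mm, 133 mm from the pivot), where to press it down; 28 mm above the plate when home. The clip yields at about 6 N and holds the level where it is pushed; fully home it stops rigidly on the plate. Frame as level_mid.
- level (a joint): Angle of the bar level to the plate, rad: 0 is fully home on the plate, 0.062 to 0.085 at the start.
- bubble (a point): Centre of the pale bubble (16 mm long, 12 mm wide). It floats to the higher end along level_mid's y, 1.25 mm per mrad of tilt, at most 30 mm each way, at rest after 1 s. At the start: at +y (level proud). Level home, plate unpressed: at the -y (knob) end. Foot pressed and spindle too short: at +y. With the foot pressed, 1 rad clockwise moves it about 10 mm towards -y. Centred is y = 0.
- amber_bottle: Brown glass bottle, 68 mm thick, 150 mm high, on the bench to the left of the table; bystander. Origin under its base.
- dropper_bottle: Small brown bottle, 36 mm thick, 85 mm high, on the bench to the right of the table; bystander. Origin under its base.
- petri_dish: Closed petri dish, 93 mm wide, 18 mm high, on the bench to the right of the table; bystander. Origin under its base.

How it is judged:
By the outcome, as a careful person would: the job done as asked, in the order asked, and still so for the second after the job is handed in, while the arm keeps its last pose, push and grip.
It also fails if it takes over 72 s, if anything falls off the work surface, if the arm or the gripper's body presses on something with over 40 N, if the wrist force passes 120 N, or if a joint passes its speed limit or range.

### The arm

A 6-joint arm with a two-finger parallel gripper is mounted at the origin on the work surface. World frame = base frame: x ahead of the robot, y to its left, z up, the work surface at z = 0. Lengths are in m, angles in rad, forces in N, time in s.
With the tool pointing down it reaches from about 0.3 to 0.875 m from the base axis. Payload 6.4 kg.
Tool frame: the origin (TCP) lies on the centre line of the jaws, within the pads' length; the fingertips stand 8 mm ahead of it and the grasp point (between the pads) lies 11 mm behind it; z points along the fingers, x is the direction in which the jaws open and shut, and the axes are right-handed (so a half turn about z gives the same grasp; the last joint's range is limited). The gripper opens to 85 mm and grips with 20 to 120 N. Pads are 22 mm wide; open, the fingers measure 114 mm over their backs; the gripper's body (76 mm by 85 mm) begins 54 mm behind the grasp point. The pads swing forward as they close: fully open they stand 13 mm farther back than shut.
Start: joints at [1.04, 0.181, 1.607, -0, 1.354, -0.206], TCP at [0.183, 0.545, 0.219] pointing down, gripper open.
Joint ranges: [-2.99, 2.99], [-0.89, 2.07], [0.3, 2.58], [-1.14, 4.28], [0, 2.63], [-3.12, 3.12]. Speed limits (rad/s): [2.57, 2.57, 3.01, 3.14, 3.14, 3.14].

### API

Orientations are given as a rotation vector (axis times angle).
In Python, from bench import arm, cams, workorder gives the robot as it stands. The module is installed in compiled form; this text tells all that it offers.
- The arm moves only by the tool drive_tool, never from a script. Its argument "increments" is a list of rows, each an object of numbers: "dx", "dy", "dz": the shift along the tool's x, y, z in mm; "ax", "ay", "az": the turn, a rotation vector about the tool's x, y, z in rad. In form: [{"dx": .., "dy": .., "dz": .., "ax": .., "ay": .., "az": ..}, ...]. A call has 1 to 20 rows; each row shifts and turns the commanded pose from where the row before left it, along the tool's axes as they then stand; what a row does not reach is not made up. A row lasts 1/12 s, in which the tool goes at most 41.7 mm and 7.16 degrees, less where a joint would pass 70% of its speed; a pose out of reach is approached as far as the arm can. A call with a gripper value outside its range is refused whole. "grip" is the finger opening in mm, from 0 to 85.4, set as the call begins (left out, the last holds). The fingers move at their own pace and stop on an object; the grip force is fixed at half the most. Time passes only in rows, so rows that do not move let the fingers close. It gives the time, the measured TCP pose, the force and the opening at its end, in the units of the state.
- arm.observe(): the state, without advancing time (a new reading comes with each control period).
- cams.read_camera(name): name is "side" or "top"; returns (picture, depth): 420x560x3 uint8, red, green, blue; 420x560 float32, m along the optical axis (not along the pixel's ray), 0 where there is no reading.
- cams.camera_params(name): a dict with "K" (3x3 intrinsics, pixels), "eye" and "attitude" of the camera in the world. Camera axes: x right, y down, z forward; pixel columns grow to the right and rows downward; lengths in m; the calibration is good to about 2 mm. A picture is of the moment at which its call begins. camera_params takes no time and is no camera call.
- workorder.job_done(): hands the job in, once; it reports no verdict.
The state is a dict: "time_s": time; "q": joint angles; "joint_vel": joint speeds; "effort": joint torques, N m; "tool_pos": TCP position; "orientation": TCP orientation; "contact_force": force on the tool from outside, world axes, zero at the start; "torque": the same for the moment, N m; "grip_width": finger opening in m.
Only numpy, scipy, OpenCV 4.12 (cv2) and the standard library are available. Lean on these libraries where they do the work, as an engineer would, in place of code of your own. Each camera call takes 0.05 s, during which the arm holds its last target. There are 200 camera calls.

## Working session

There is one attempt and no reset: what is moved stays moved. The work goes in short steps, Python scripts to look and compute and a tool call to move; the robot and the scene stay as the last step left them, time stands still between calls to the robot, and variables do not carry over. Pictures are saved under pics/ and viewed, about 8 in all and at most 12, crops included, and the job is handed in when it is done.

Besides the shell and the picture viewer there is one more tool, called after "Request:" as name(argument=value, ...) on one line, values as JSON. drive_tool: Moves the arm, as the interface text tells. Its arguments: {"type":"object","properties":{"increments":{"type":"array","items":{"type":"object","properties":{"dx":{"type":"number"},"dy":{"type":"number"},"dz":{"type":"number"},"ax":{"type":"number"},"ay":{"type":"number"},"az":{"type":"number"}}}},"grip":{"type":"number"}},"required":["increments"]}

```bash
mkdir -p pics
cat > h.py <<'E'
import numpy as np, cv2
from bench import arm, cams, workorder
from scipy.spatial.transform import Rotation as R
def cam(n):
    p=cams.camera_params(n); K=np.array(p["K"]); a=np.array(p["attitude"],float)
    M=a if a.shape==(3,3) else R.from_rotvec(a).as_matrix()
    return K,np.array(p["eye"]),M
def shot(n,f,crop=None,s=1):
    im,d=cams.read_camera(n); np.save(f"{n}_d.npy",d); cv2.imwrite(f"{n}_raw.png",im[:,:,::-1])
    o=im[:,:,::-1]
    if crop: u0,v0,u1,v1=crop; o=o[v0:v1,u0:u1]
    if s!=1: o=cv2.resize(o,None,fx=s,fy=s,interpolation=cv2.INTER_CUBIC)
    cv2.imwrite("pics/"+f,o); return im,d
def px(n,u,v,d=None,z=None):
    K,e,M=cam(n); r=M@np.linalg.solve(K,[u,v,1.])
    t=d if z is None else (z-e[2])/r[2]
    return e+r*t
def proj(n,P):
    K,e,M=cam(n); c=K@(M.T@(np.array(P)-e)); return c[:2]/c[2]
E
python3 - <<'E'
from h import *
shot("top","a.png",s=1.4);shot("side","b.png",s=1.4)
for n in("top","side"):print(cams.camera_params(n))
print(arm.observe())
E
```

```text
{'K': array([[521.48993282,   0.        , 276.59350688],
       [  0.        , 521.48993282, 214.30648772],
       [  0.        ,   0.        ,   1.        ]]), 'eye': array([0.4566468 , 0.02748896, 1.60705612]), 'attitude': array([-2.18914492,  2.18495976, -0.11745661])}
{'K': array([[450.79483562,   0.        , 277.83978418],
       [  0.        , 450.79483562, 208.21985421],
       [  0.        ,   0.        ,   1.        ]]), 'eye': array([ 0.2120539 , -0.70835223,  0.66547169]), 'attitude': array([-2.16454134,  0.47692946, -0.25850562])}
{'time_s': 0.1, 'q': array([ 1.03970675e+00,  1.81440131e-01,  1.60790642e+00, -1.34076023e-05,
        1.35378797e+00, -2.06310389e-01]), 'joint_vel': array([ 8.09443867e-04,  6.26626731e-04, -2.02968279e-03,  1.62207011e-03,
        7.27730123e-05,  2.48736842e-03]), 'effort': array([ 1.10320874e-03, -4.45875442e+01, -3.52242529e+01, -9.53706763e-05,
        4.19949240e-03, -5.21151787e-05]), 'tool_pos': array([0.18321227, 0.54449384, 0.21838999]), 'orientation': array([ 2.55085142e+00,  1.83269219e+00, -2.20594382e-03]), 'contact_force': array([-0.34806007,  0.35653058,  0.80075338]), 'torque': array([ 0.00635247, -0.03715323, -0.03166561]), 'grip_width': 0.08542603558420889}
```

View pics/a.png

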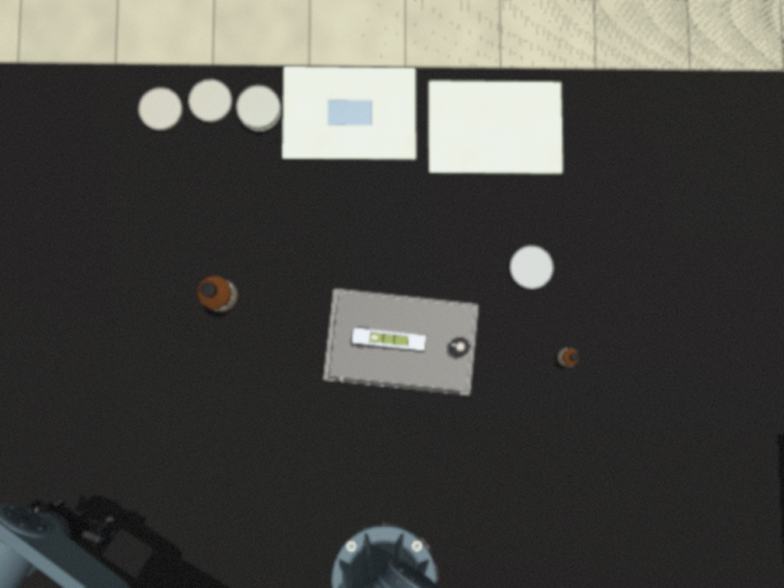

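View pics/b.png

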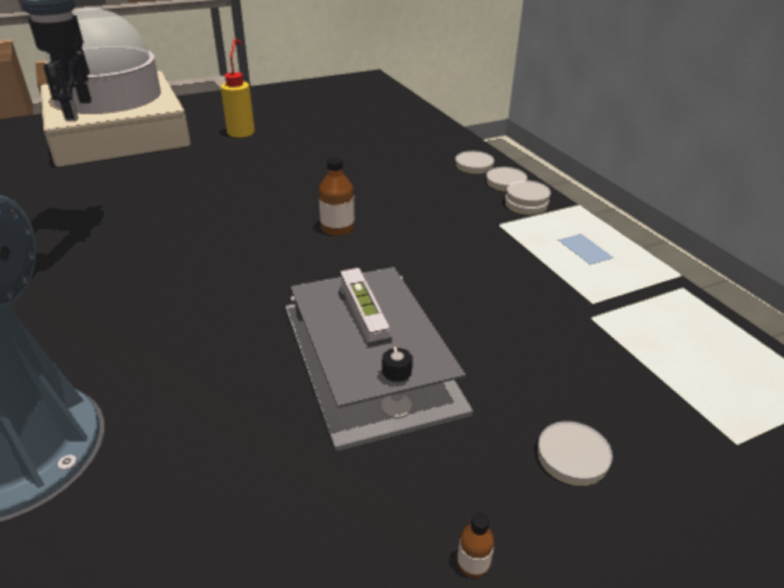

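The top view shows the plate centred near (402,342), with the level running from (352,337) to (425,343), raised end left, and the knob at (458,346). In the side view the level's raised end is at (352,275) and the knob at (397,360).

Run:
```python
from h import *
im=cv2.imread("top_raw.png")[200:290,225:350]
cv2.imwrite("pics/c.png",cv2.resize(im,None,fx=6,fy=6,interpolation=cv2.INTER_CUBIC))
d=np.load("top_d.npy")
for u,v in[(258,241),(300,244),(327,247),(280,260),(270,225),(325,265)]:
  print(u,v,px("top",u,v,d=d[v,u]).round(4))
```

```text
258 241 [0.5098 0.0497 0.1022]
300 244 [ 0.5017 -0.0721  0.0922]
327 247 [ 0.4927 -0.149   0.1066]
280 260 [ 0.4553 -0.0148  0.0655]
270 225 [0.5586 0.0149 0.0646]
325 265 [ 0.4408 -0.1467  0.0729]
```

View pics/c.png

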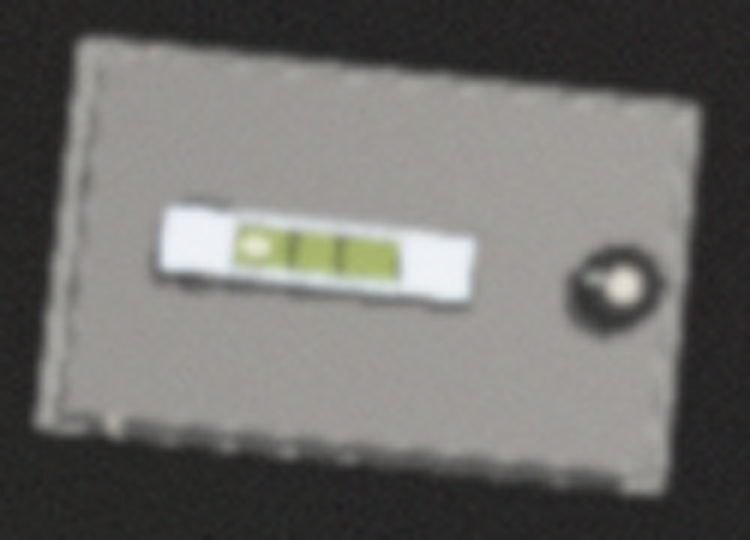

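Run:
```python
from h import *
f=lambda U,V,z:px("top",225+(U+.5)/6-.5,200+(V+.5)/6-.5,z=z)
L=[f(163,205,.102),f(157,272,.102),f(476,238,.092),f(471,302,.092)]
a=(L[0]+L[1])/2;b=(L[2]+L[3])/2;print("lev",a,b,np.linalg.norm(a-b))
y=(a-b)[:2];y/=np.linalg.norm(y);th=np.arctan2(y[1],y[0]);print("yaw rig",np.degrees(th)-90)
k=f(619,287,.1066);print("knob",k)
print("knob from level", b[:2]-y*0, np.linalg.norm(a[:2]-k[:2]))
c=[f(78,36,.064),f(38,430,.064),f(700,103,.071),f(665,493,.071)]
print("plate",np.mean(c,0), [ (x-k)[:2]@np.array([y[1],-y[0]]) for x in c],[ (x-k)[:2]@y for x in c])
x=np.array([y[1],-y[0]]);print("lateral level ctr vs knob",((a+b)/2-k)[:2]@x)
e=a[:2]-y*.017;print("end",e)
o=arm.observe();Rm=R.from_rotvec(o['orientation']).as_matrix();print(Rm.round(3));
```

```text
lev [0.51458916 0.06914626 0.102     ] [ 0.50000156 -0.08233714  0.092     ] 0.15251235272045277
yaw rig -5.500525500278741
knob [ 0.49153603 -0.15114981  0.1066    ]
knob from level [ 0.50000156 -0.08233714] 0.22149899297368564
plate [ 0.5033668  -0.03316328  0.0675    ] [np.float64(0.09890450412722844), np.float64(-0.0958954641257507), np.float64(0.09551094297691316), np.float64(-0.09665314504283343)] [np.float64(0.2731710404297179), np.float64(0.27260579787160044), np.float64(-0.03602908868766846), np.float64(-0.035438629187127445)]
lateral level ctr vs knob 0.0018305224373825603
end [0.51295962 0.05222454]
[[ 0.319  0.948 -0.001]
 [ 0.948 -0.319 -0.001]
 [-0.002 -0.    -1.   ]]
```

Request:
drive_tool(grip=0, increments=[{"dx": -9, "dy": 12}, {"dx": -18, "dy": 23.5}, {"dx": -20, "dy": 26}, {"dx": -20, "dy": 26}, {"dx": -20, "dy": 26}, {"dx": -20, "dy": 26}, {"dx": -20, "dy": 26}, {"dx": -20, "dy": 26}, {"dx": -20, "dy": 26}, {"dx": -20, "dy": 26}, {"dx": -20, "dy": 26}, {"dx": -20, "dy": 26}, {"dx": -20, "dy": 26}, {"dx": -20, "dy": 26}, {"dx": -20, "dy": 26}, {"dx": -20, "dy": 26}, {"dx": -20, "dy": 26}, {"dx": -20, "dy": 26}, {"dx": -15, "dy": 19}, {"az": -0.1}])

```text
$.increments[0]: bad value
```

Request:
drive_tool(grip=0, increments=[{"dx": -9, "dy": 12, "dz": 0, "ax": 0, "ay": 0, "az": 0}, {"dx": -18, "dy": 23, "dz": 0, "ax": 0, "ay": 0, "az": 0}, {"dx": -20, "dy": 26, "dz": 0, "ax": 0, "ay": 0, "az": 0}, {"dx": -20, "dy": 26, "dz": 0, "ax": 0, "ay": 0, "az": 0}, {"dx": -20, "dy": 26, "dz": 0, "ax": 0, "ay": 0, "az": 0}, {"dx": -20, "dy": 26, "dz": 0, "ax": 0, "ay": 0, "az": 0}, {"dx": -20, "dy": 26, "dz": 0, "ax": 0, "ay": 0, "az": 0}, {"dx": -20, "dy": 26, "dz": 0, "ax": 0, "ay": 0, "az": 0}, {"dx": -20, "dy": 26, "dz": 0, "ax": 0, "ay": 0, "az": 0}, {"dx": -20, "dy": 26, "dz": 0, "ax": 0, "ay": 0, "az": 0}, {"dx": -20, "dy": 26, "dz": 0, "ax": 0, "ay": 0, "az": 0}, {"dx": -20, "dy": 26, "dz": 0, "ax": 0, "ay": 0, "az": 0}, {"dx": -20, "dy": 26, "dz": 0, "ax": 0, "ay": 0, "az": 0}, {"dx": -20, "dy": 26, "dz": 0, "ax": 0, "ay": 0, "az": 0}, {"dx": -20, "dy": 26, "dz": 0, "ax": 0, "ay": 0, "az": 0}, {"dx": -20, "dy": 26, "dz": 0, "ax": 0, "ay": 0, "az": 0}, {"dx": -20, "dy": 26, "dz": 0, "ax": 0, "ay": 0, "az": 0}, {"dx": -15, "dy": 19, "dz": 0, "ax": 0, "ay": 0, "az": 0}, {"dx": 0, "dy": 0, "dz": 0, "ax": 0, "ay": 0, "az": 0}, {"dx": 0, "dy": 0, "dz": 0, "ax": 0, "ay": 0, "az": 0}])

```text
time_s: 1.77
tool_pos: [0.4949, 0.0777, 0.2187]
orientation: [-2.553, -1.829, 0.001]
contact_force: [-0.6, -0.1, 0.3]
grip_width: -0.0
```

Request:
drive_tool(increments=[{"dx": -9, "dy": 13, "dz": 15, "ax": 0, "ay": 0, "az": 0}, {"dx": -10, "dy": 12.5, "dz": 25, "ax": 0, "ay": 0, "az": 0}, {"dx": 0, "dy": 0, "dz": 25, "ax": 0, "ay": 0, "az": 0}, {"dx": 0, "dy": 0, "dz": 20, "ax": 0, "ay": 0, "az": 0}, {"dx": 0, "dy": 0, "dz": 8, "ax": 0, "ay": 0, "az": 0}, {"dx": 0, "dy": 0, "dz": 0, "ax": 0, "ay": 0, "az": 0}, {"dx": 0, "dy": 0, "dz": 0, "ax": 0, "ay": 0, "az": 0}])

```text
time_s: 2.35
tool_pos: [0.5129, 0.0537, 0.1266]
orientation: [-2.55, -1.834, 0.0]
contact_force: [0.3, -0.0, 0.4]
grip_width: 0.0005
```

Run:
```python
from h import *
K=proj("side",[.513,.052,.098]);u,v=K.astype(int);print(K)
shot("side","d.png",(u-60,v-60,u+80,v+60),5)
```

```text
[251.15211866 196.23182249]
```

View pics/d.png

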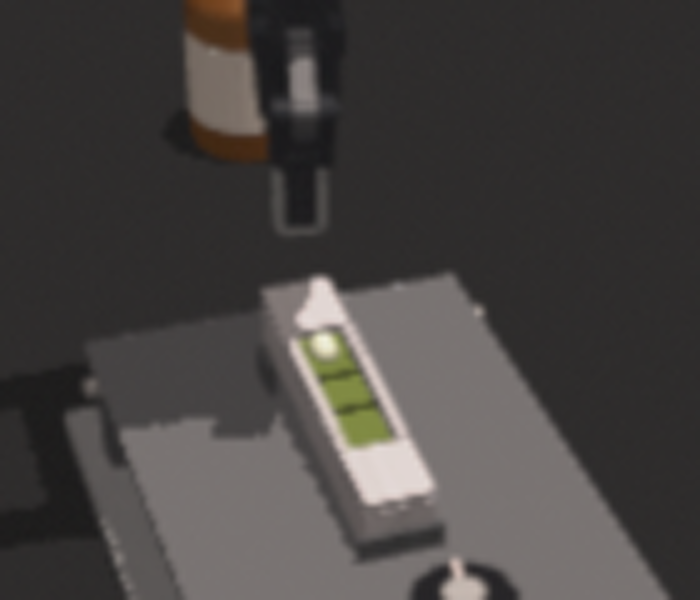

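The closed fingertips, at (300,230) in the crop, hang straight above the level's raised end block at about (305,300). I will press next.

Request:
drive_tool(increments=[{"dx": 0, "dy": 0, "dz": 8, "ax": 0, "ay": 0, "az": 0}, {"dx": 0, "dy": 0, "dz": 6, "ax": 0, "ay": 0, "az": 0}, {"dx": 0, "dy": 0, "dz": 3, "ax": 0, "ay": 0, "az": 0}, {"dx": 0, "dy": 0, "dz": 2, "ax": 0, "ay": 0, "az": 0}, {"dx": 0, "dy": 0, "dz": 2, "ax": 0, "ay": 0, "az": 0}, {"dx": 0, "dy": 0, "dz": 2, "ax": 0, "ay": 0, "az": 0}, {"dx": 0, "dy": 0, "dz": 1, "ax": 0, "ay": 0, "az": 0}, {"dx": 0, "dy": 0, "dz": 1, "ax": 0, "ay": 0, "az": 0}, {"dx": 0, "dy": 0, "dz": 0, "ax": 0, "ay": 0, "az": 0}, {"dx": 0, "dy": 0, "dz": 0, "ax": 0, "ay": 0, "az": 0}])

```text
time_s: 3.23
tool_pos: [0.5133, 0.053, 0.1012]
orientation: [-2.551, -1.833, -0.0]
contact_force: [-0.3, -0.1, 0.5]
grip_width: -0.0
```

Request:
drive_tool(increments=[{"dx": 0, "dy": 0, "dz": 1, "ax": 0, "ay": 0, "az": 0}, {"dx": 0, "dy": 0, "dz": 1, "ax": 0, "ay": 0, "az": 0}, {"dx": 0, "dy": 0, "dz": 0, "ax": 0, "ay": 0, "az": 0}])

```text
time_s: 3.48
tool_pos: [0.5131, 0.053, 0.099]
orientation: [-2.551, -1.833, 0.0]
contact_force: [0.3, 0.4, -0.3]
grip_width: -0.0001
```

Request:
drive_tool(increments=[{"dx": 0, "dy": 0, "dz": 1, "ax": 0, "ay": 0, "az": 0}, {"dx": 0, "dy": 0, "dz": 1, "ax": 0, "ay": 0, "az": 0}, {"dx": 0, "dy": 0, "dz": 0, "ax": 0, "ay": 0, "az": 0}])

```text
time_s: 3.73
tool_pos: [0.5131, 0.053, 0.097]
orientation: [-2.551, -1.833, 0.0]
contact_force: [0.6, -0.8, 0.5]
grip_width: 0.0001
```

Run:
```python
from h import *
shot("side","e.png",(191,136,331,256),5)
print(arm.observe()['contact_force'])
```

```text
[ 0.2277517  -0.13636184 -0.33976101]
```

View pics/e.png

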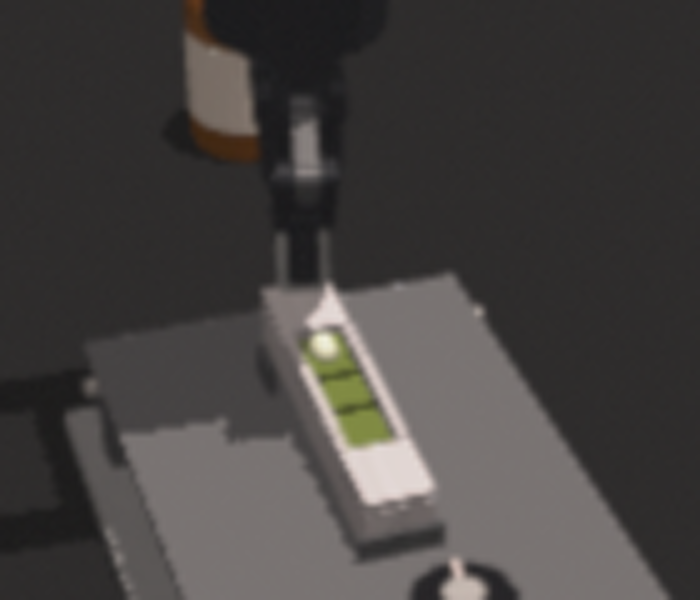

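Run:
```python
from h import *
c=lambda P:((proj("side",P)-[191,136]+.5)*5).round(0)
for n,P in dict(tip0=[.513,.0535,.1186],tip1=[.513,.053,.089],tcp0=[.513,.0535,.1266],tcp1=[.513,.053,.097],endedge=[.5146,.0691,.102],piv=[.5,-.0823,.092],knob=[.4915,-.151,.1066]).items():print(n,c(P))
x=np.array([.9954,-.0958]);
for s in(-.015,.015):print(c([.5146+x[0]*s,.0691+x[1]*s,.102]))
# surface points from side depth
d=np.load("side_d.npy")
for U,V in[(300,310),(285,297),(340,480),(300,200),(300,250),(300,275),(270,330)]:
  u,v=int(191+U/5),int(136+V/5);print(U,V,px("side",u,v,d=d[v,u]).round(4))
t=np.load("top_d.npy");print(t[236:246,250:268].round(3)[::2,::3])
```

```text
tip0 [301. 263.]
tip1 [303. 319.]
tcp0 [300. 248.]
tcp1 [302. 304.]
endedge [292. 275.]
piv [403. 500.]
knob [459. 584.]
[259. 282.]
[324. 269.]
300 310 [0.5089 0.0428 0.1003]
285 297 [0.508  0.0579 0.099 ]
340 480 [ 0.4866 -0.0526  0.0833]
300 200 [0.4949 0.0042 0.1827]
300 250 [0.5076 0.0377 0.1351]
300 275 [0.5107 0.0462 0.1162]
270 330 [0.4969 0.0491 0.089 ]
[[1.545 1.505 1.5   1.507 1.503 1.505]
 [1.546 1.511 1.504 1.504 1.505 1.511]
 [1.543 1.498 1.501 1.499 1.514 1.507]
 [1.541 1.503 1.506 1.503 1.506 1.506]
 [1.542 1.502 1.502 1.509 1.504 1.509]]
```

The crop shows the finger still just above the end block, its tip ending near (300,287), with no contact yet. The depth agrees and puts the tip at about z 0.11. I will go on down slowly, watching the force.

Request:
drive_tool(increments=[{"dx": 0, "dy": 0, "dz": 1.5, "ax": 0, "ay": 0, "az": 0}, {"dx": 0, "dy": 0, "dz": 1.5, "ax": 0, "ay": 0, "az": 0}, {"dx": 0, "dy": 0, "dz": 0, "ax": 0, "ay": 0, "az": 0}])

```text
time_s: 4.03
tool_pos: [0.513, 0.053, 0.0938]
orientation: [-2.551, -1.833, 0.001]
contact_force: [0.7, -0.7, -0.0]
grip_width: 0.0003
```

Request:
drive_tool(increments=[{"dx": 0, "dy": 0, "dz": 1.5, "ax": 0, "ay": 0, "az": 0}, {"dx": 0, "dy": 0, "dz": 1.5, "ax": 0, "ay": 0, "az": 0}, {"dx": 0, "dy": 0, "dz": 0, "ax": 0, "ay": 0, "az": 0}])

```text
time_s: 4.28
tool_pos: [0.513, 0.053, 0.0908]
orientation: [-2.551, -1.833, 0.001]
contact_force: [0.3, -0.6, -0.2]
grip_width: -0.0
```

Run:
```python
from h import *
im,d=shot("side","f.png",(211,156,291,216),9)
print(arm.observe()['contact_force'])
for V in range(176,206,3): print(V,[tuple(px("side",u,V,d=d[V,u]).round(3)[1:]) for u in(247,250,253)])
```

```text
[ 0.39941544 -1.0313492  -0.18959809]
176 [(np.float64(-0.005), np.float64(0.191)), (np.float64(-0.002), np.float64(0.187)), (np.float64(-0.009), np.float64(0.19))]
179 [(np.float64(0.008), np.float64(0.175)), (np.float64(0.008), np.float64(0.174)), (np.float64(0.008), np.float64(0.172))]
182 [(np.float64(0.015), np.float64(0.163)), (np.float64(0.023), np.float64(0.156)), (np.float64(0.021), np.float64(0.156))]
185 [(np.float64(0.049), np.float64(0.132)), (np.float64(0.039), np.float64(0.138)), (np.float64(0.036), np.float64(0.138))]
188 [(np.float64(0.048), np.float64(0.125)), (np.float64(0.042), np.float64(0.128)), (np.float64(0.037), np.float64(0.129))]
191 [(np.float64(0.05), np.float64(0.116)), (np.float64(0.041), np.float64(0.121)), (np.float64(0.037), np.float64(0.121))]
194 [(np.float64(0.044), np.float64(0.112)), (np.float64(0.042), np.float64(0.112)), (np.float64(0.039), np.float64(0.112))]
197 [(np.float64(0.053), np.float64(0.098)), (np.float64(0.05), np.float64(0.098)), (np.float64(0.049), np.float64(0.097))]
200 [(np.float64(0.044), np.float64(0.097)), (np.float64(0.04), np.float64(0.098)), (np.float64(0.039), np.float64(0.096))]
203 [(np.float64(0.033), np.float64(0.097)), (np.float64(0.032), np.float64(0.096)), (np.float64(0.033), np.float64(0.093))]
```

View pics/f.png

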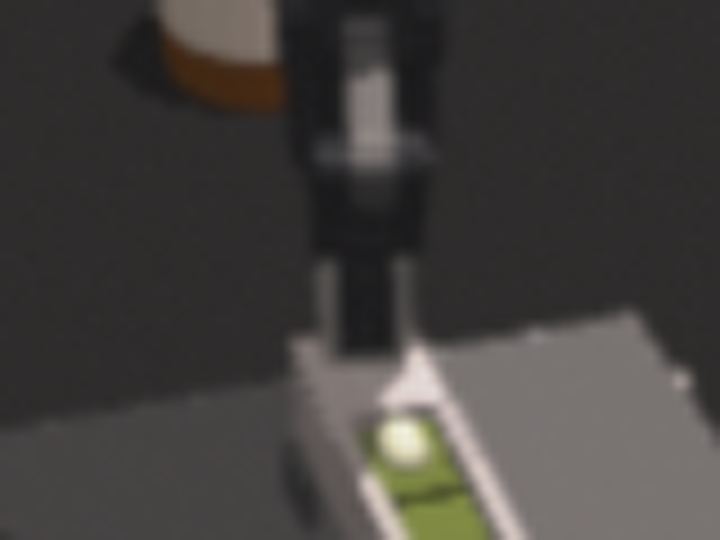

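The tip at (370,357) overlaps the end block in front of its far edge. It is right over the block, still some millimetres above it.

Request:
drive_tool(increments=[{"dx": 0, "dy": 0, "dz": 1.5, "ax": 0, "ay": 0, "az": 0}, {"dx": 0, "dy": 0, "dz": 1.5, "ax": 0, "ay": 0, "az": 0}, {"dx": 0, "dy": 0, "dz": 1.5, "ax": 0, "ay": 0, "az": 0}, {"dx": 0, "dy": 0, "dz": 0, "ax": 0, "ay": 0, "az": 0}])

```text
time_s: 4.67
tool_pos: [0.5134, 0.0532, 0.0867]
orientation: [-2.551, -1.833, -0.001]
contact_force: [0.9, 0.2, 1.0]
grip_width: -0.0001
```

Request:
drive_tool(increments=[{"dx": 0, "dy": 0, "dz": 1, "ax": 0, "ay": 0, "az": 0}, {"dx": 0, "dy": 0, "dz": 1, "ax": 0, "ay": 0, "az": 0}, {"dx": 0, "dy": 0, "dz": 1, "ax": 0, "ay": 0, "az": 0}, {"dx": 0, "dy": 0, "dz": 0, "ax": 0, "ay": 0, "az": 0}])

```text
time_s: 5.0
tool_pos: [0.5135, 0.0531, 0.0837]
orientation: [2.551, 1.833, 0.001]
contact_force: [-0.5, 1.2, 2.9]
grip_width: 0.0002
```

Request:
drive_tool(increments=[{"dx": 0, "dy": 0, "dz": 1, "ax": 0, "ay": 0, "az": 0}, {"dx": 0, "dy": 0, "dz": 1, "ax": 0, "ay": 0, "az": 0}, {"dx": 0, "dy": 0, "dz": 1, "ax": 0, "ay": 0, "az": 0}, {"dx": 0, "dy": 0, "dz": 0, "ax": 0, "ay": 0, "az": 0}])

```text
time_s: 5.33
tool_pos: [0.5135, 0.053, 0.0806]
orientation: [2.551, 1.833, 0.001]
contact_force: [0.5, 2.4, 2.6]
grip_width: -0.0001
```

Request:
drive_tool(increments=[{"dx": 0, "dy": 0, "dz": 1, "ax": 0, "ay": 0, "az": 0}, {"dx": 0, "dy": 0, "dz": 1, "ax": 0, "ay": 0, "az": 0}, {"dx": 0, "dy": 0, "dz": 1, "ax": 0, "ay": 0, "az": 0}, {"dx": 0, "dy": 0, "dz": 0, "ax": 0, "ay": 0, "az": 0}])

```text
time_s: 5.67
tool_pos: [0.5134, 0.0531, 0.078]
orientation: [2.551, 1.833, 0.0]
contact_force: [-0.7, 3.2, 5.9]
grip_width: 0.0004
```

Run:
```python
from h import *
im,d=shot("side","g.png",(201,146,301,221),8)
print(arm.observe())
```

```text
{'time_s': 5.7167, 'q': array([-1.27321582e-01,  2.29074324e-01,  1.86502605e+00,  9.89774517e-05,
        1.04711316e+00, -1.37341848e+00]), 'joint_vel': array([ 5.72049707e-04, -7.43083001e-04,  2.23515949e-03, -1.03688451e-03,
        6.38865941e-04,  2.73413360e-05]), 'effort': array([-1.77237187e+00, -3.78092408e+01, -2.69527924e+01, -9.09852684e-01,
       -1.47197158e-01, -1.35701714e-03]), 'tool_pos': array([0.51344169, 0.05306215, 0.0779765 ]), 'orientation': array([2.55118442e+00, 1.83298439e+00, 5.27373752e-04]), 'contact_force': array([-0.1494523 ,  3.18287429,  7.05228121]), 'torque': array([ 0.59065934, -0.01973899,  0.01151254]), 'grip_width': -0.00014973928467538878}
```

View pics/g.png

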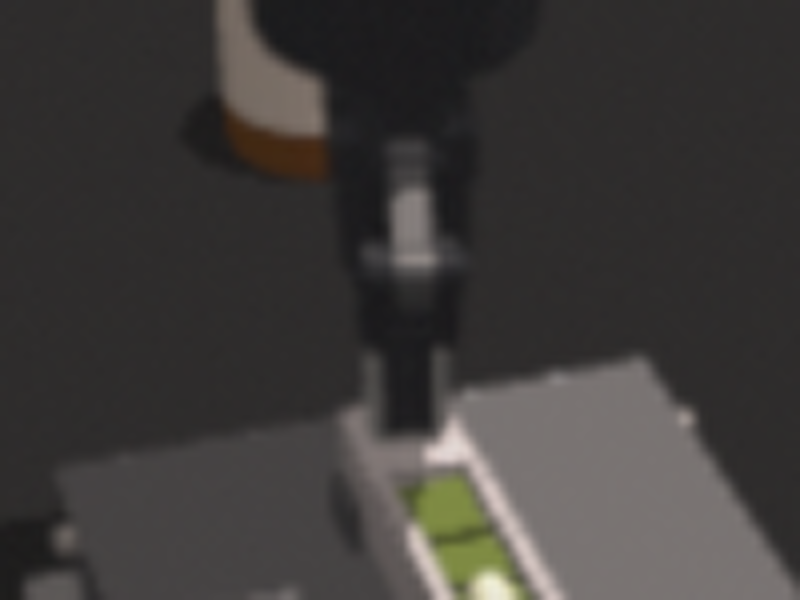

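The end block has gone down under the tip (400,435), and the bubble has moved down to (490,585). The press is working.

Request:
drive_tool(increments=[{"dx": 0, "dy": 0, "dz": 1, "ax": 0, "ay": 0, "az": 0}, {"dx": 0, "dy": 0, "dz": 1, "ax": 0, "ay": 0, "az": 0}, {"dx": 0, "dy": 0, "dz": 1, "ax": 0, "ay": 0, "az": 0}, {"dx": 0, "dy": 0, "dz": 0, "ax": 0, "ay": 0, "az": 0}])

```text
time_s: 6.05
tool_pos: [0.5136, 0.0527, 0.0772]
orientation: [2.55, 1.833, -0.001]
contact_force: [-9.9, 2.4, 28.8]
grip_width: -0.0004
```

The force jumped to 29 N at a rigid stop, so the level is home. I will retreat, open and go above the knob.

Request:
drive_tool(increments=[{"dx": 0, "dy": 0, "dz": -3, "ax": 0, "ay": 0, "az": 0}, {"dx": 0, "dy": 0, "dz": -12, "ax": 0, "ay": 0, "az": 0}, {"dx": 0, "dy": 0, "dz": -25, "ax": 0, "ay": 0, "az": 0}, {"dx": 0, "dy": 0, "dz": -30, "ax": 0, "ay": 0, "az": 0}, {"dx": 0, "dy": 0, "dz": -15, "ax": 0, "ay": 0, "az": 0}])

```text
time_s: 6.47
tool_pos: [0.5137, 0.0523, 0.1618]
orientation: [2.55, 1.832, 0.0]
contact_force: [1.2, -0.0, 0.2]
grip_width: 0.0002
```

Request:
drive_tool(grip=85, increments=[{"dx": -10, "dy": 2.2, "dz": 0, "ax": 0, "ay": 0, "az": 0}, {"dx": -20, "dy": 4.4, "dz": 0, "ax": 0, "ay": 0, "az": 0}, {"dx": -20, "dy": 4.4, "dz": 0, "ax": 0, "ay": 0, "az": 0}, {"dx": -20, "dy": 4.4, "dz": 0, "ax": 0, "ay": 0, "az": 0}, {"dx": -20, "dy": 4.4, "dz": 0, "ax": 0, "ay": 0, "az": 0}, {"dx": -20, "dy": 4.4, "dz": 0, "ax": 0, "ay": 0, "az": 0}, {"dx": -20, "dy": 4.4, "dz": 0, "ax": 0, "ay": 0, "az": 0}, {"dx": -20, "dy": 4.4, "dz": 0, "ax": 0, "ay": 0, "az": 0}, {"dx": -20, "dy": 4.4, "dz": 0, "ax": 0, "ay": 0, "az": 0}, {"dx": -20, "dy": 4.4, "dz": 0, "ax": 0, "ay": 0, "az": 0}, {"dx": -10, "dy": 2.2, "dz": 0, "ax": 0, "ay": 0, "az": 0}, {"dx": 0, "dy": 0, "dz": 0, "ax": 0, "ay": 0, "az": 0}, {"dx": 0, "dy": 0, "dz": 0, "ax": 0, "ay": 0, "az": 0}])

```text
time_s: 7.55
tool_pos: [0.4903, -0.1506, 0.1587]
orientation: [-2.551, -1.83, 0.001]
contact_force: [-0.0, 0.8, 0.4]
grip_width: 0.0852
```

Run:
```python
from h import *
im,d=shot("side","i.png",(190,130,350,250),5)
print(arm.observe()['tool_pos'],proj("side",[.4915,-.151,.1066]),proj("side",arm.observe()['tool_pos']))
```

```text
[ 0.49051006 -0.14998709  0.15886999] [282.34884204 252.30580062] [282.14431498 230.15759142]
```

View pics/i.png

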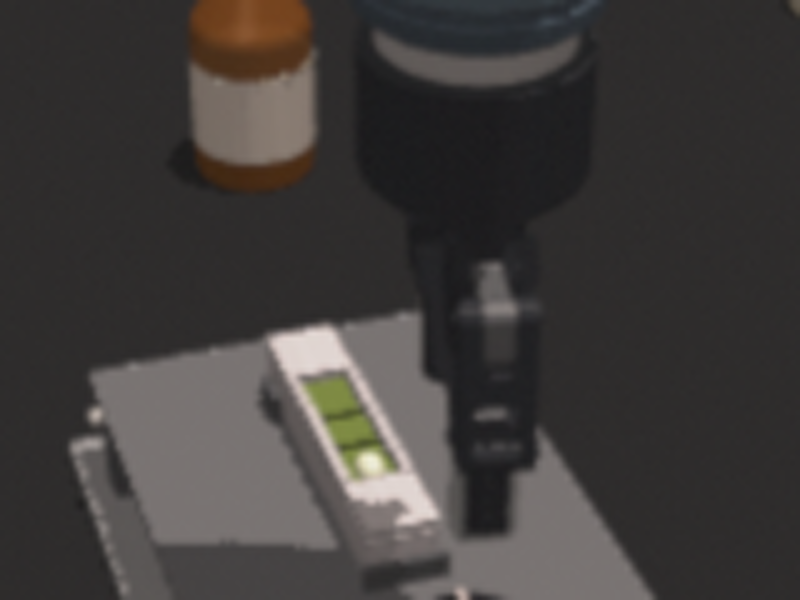

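The level lies flat and the bubble is at the knob end (370,462), as it should be with the level home and the plate unpressed. Near and far fingertips end at (487,535) and (437,378).

Run:
```python
from h import *
K,e,M=cam("side")
def aty(u,v,y):
    r=M@np.linalg.solve(K,[u,v,1.]);return e+r*((y-e[1])/r[1])
for U,V,ys in[(487,535,(-.19,-.205)),(437,378,(-.10,-.11))]:
  for y in ys: print(aty(190+U/5-.5,130+V/5-.5,y).round(4))
```

```text
[ 0.4798 -0.19    0.1784]
[ 0.472  -0.205   0.1925]
[ 0.5034 -0.1     0.1771]
[ 0.4986 -0.11    0.1851]
```

Request:
drive_tool(increments=[{"dx": 1, "dy": 1, "dz": 15, "ax": 0, "ay": 0, "az": 0}, {"dx": 0, "dy": 0, "dz": 25, "ax": 0, "ay": 0, "az": 0}, {"dx": 0, "dy": 0, "dz": 25, "ax": 0, "ay": 0, "az": 0}, {"dx": 0, "dy": 0, "dz": 15, "ax": 0, "ay": 0, "az": 0}, {"dx": 0, "dy": 0, "dz": 8, "ax": 0, "ay": 0, "az": 0}, {"dx": 0, "dy": 0, "dz": 6, "ax": 0, "ay": 0, "az": 0}, {"dx": 0, "dy": 0, "dz": 4, "ax": 0, "ay": 0, "az": 0}, {"dx": 0, "dy": 0, "dz": 0, "ax": 0, "ay": 0, "az": 0}])

```text
time_s: 8.27
tool_pos: [0.4925, -0.1496, 0.0616]
orientation: [-2.551, -1.834, 0.0]
contact_force: [-0.8, -0.2, -0.6]
grip_width: 0.0852
```

Run:
```python
from h import *
im,d=shot("side","j.png",(220,170,350,267),6)
print(arm.observe()['tool_pos'],arm.observe()['contact_force'])
```

```text
[ 0.49282214 -0.14988945  0.0621715 ] [ 0.21498775  0.14029886 -0.51447636]
```

View pics/j.png

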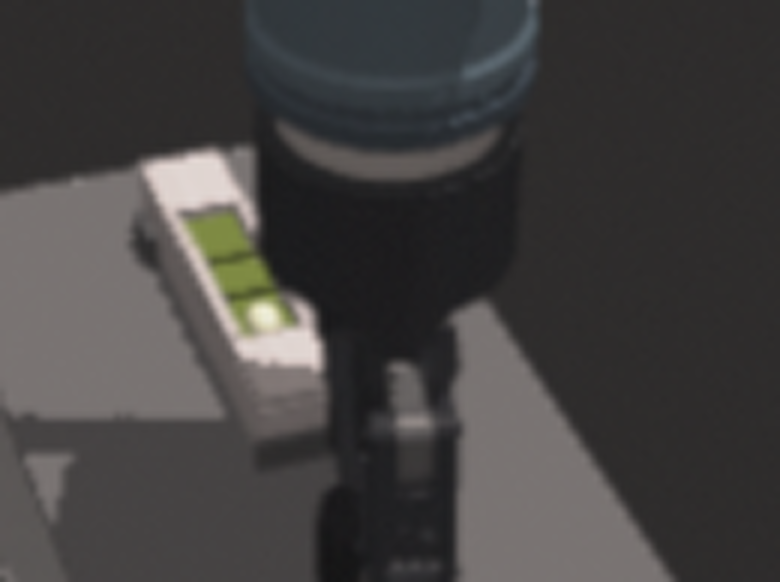

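Bubble at the knob end (265,315); the jaws straddle the knob (dark edge at (340,530)) with no contact force. Closing.

Request:
drive_tool(grip=25, increments=[{"dx": 0, "dy": 0, "dz": 0, "ax": 0, "ay": 0, "az": 0}, {"dx": 0, "dy": 0, "dz": 0, "ax": 0, "ay": 0, "az": 0}, {"dx": 0, "dy": 0, "dz": 0, "ax": 0, "ay": 0, "az": 0}, {"dx": 0, "dy": 0, "dz": 0, "ax": 0, "ay": 0, "az": 0}, {"dx": 0, "dy": 0, "dz": 0, "ax": 0, "ay": 0, "az": 0}, {"dx": 0, "dy": 0, "dz": 0, "ax": 0, "ay": 0, "az": 0}])

```text
time_s: 8.82
tool_pos: [0.4918, -0.1551, 0.0633]
orientation: [2.545, 1.831, -0.009]
contact_force: [-9.7, -17.9, 5.1]
grip_width: 0.0382
```

Run:
```python
from h import *
o=arm.observe();print(o['tool_pos'],o['contact_force'],o['grip_width'],o['q'])
im,d=shot("side","k.png",(230,180,350,290),5)
```

```text
[ 0.49181837 -0.15507479  0.06325747] [ -9.68514571 -17.8662377    5.09463579] 0.03822855551230797 [-0.53064443  0.25162554  1.87360215 -0.00941949  1.01291724 -1.77267771]
```

View pics/k.png

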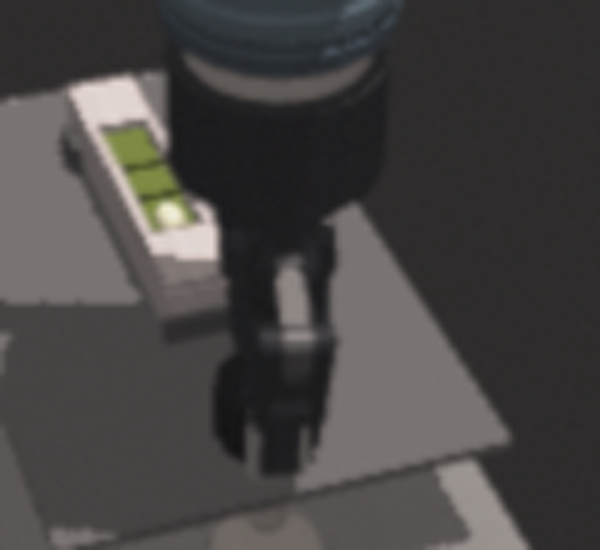

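Gripped: near pad on the knob at (280,440), tip just clear of the plate at (280,470), bubble at (170,213). The knob sits about 5 mm farther along -tool x than I commanded, so I will relieve that side force and then press.

Request:
drive_tool(increments=[{"dx": -2.5, "dy": 0, "dz": 0, "ax": 0, "ay": 0, "az": 0}, {"dx": -2.5, "dy": 0, "dz": 0, "ax": 0, "ay": 0, "az": 0}, {"dx": 0, "dy": 0, "dz": 2, "ax": 0, "ay": 0, "az": 0}, {"dx": 0, "dy": 0, "dz": 2, "ax": 0, "ay": 0, "az": 0}, {"dx": 0, "dy": 0, "dz": 2, "ax": 0, "ay": 0, "az": 0}, {"dx": 0, "dy": 0, "dz": 0, "ax": 0, "ay": 0, "az": 0}, {"dx": 0, "dy": 0, "dz": 0, "ax": 0, "ay": 0, "az": 0}])

```text
time_s: 9.45
tool_pos: [0.4917, -0.1558, 0.057]
orientation: [2.55, 1.831, 0.001]
contact_force: [-2.5, -4.0, 10.6]
grip_width: 0.0385
```

Request:
drive_tool(increments=[{"dx": -1, "dy": 0, "dz": 1.5, "ax": 0, "ay": 0, "az": 0}, {"dx": 0, "dy": 0, "dz": 1.5, "ax": 0, "ay": 0, "az": 0}, {"dx": 0, "dy": 0, "dz": 0, "ax": 0, "ay": 0, "az": 0}, {"dx": 0, "dy": 0, "dz": 0, "ax": 0, "ay": 0, "az": 0}])

```text
time_s: 9.78
tool_pos: [0.4917, -0.1563, 0.054]
orientation: [2.55, 1.831, 0.002]
contact_force: [-1.2, -1.9, 10.3]
grip_width: 0.0385
```

Request:
drive_tool(increments=[{"dx": 0, "dy": 0, "dz": 1, "ax": 0, "ay": 0, "az": 0}, {"dx": 0, "dy": 0, "dz": 1, "ax": 0, "ay": 0, "az": 0}, {"dx": 0, "dy": 0, "dz": 0, "ax": 0, "ay": 0, "az": 0}, {"dx": 0, "dy": 0, "dz": 0, "ax": 0, "ay": 0, "az": 0}])

```text
time_s: 10.12
tool_pos: [0.4917, -0.1564, 0.0522]
orientation: [2.55, 1.831, 0.002]
contact_force: [-1.8, -2.1, 12.2]
grip_width: 0.0389
```

Request:
drive_tool(increments=[{"dx": 0, "dy": 0, "dz": 1, "ax": 0, "ay": 0, "az": 0}, {"dx": 0, "dy": 0, "dz": 1, "ax": 0, "ay": 0, "az": 0}, {"dx": 0, "dy": 0, "dz": 0, "ax": 0, "ay": 0, "az": 0}, {"dx": 0, "dy": 0, "dz": 0, "ax": 0, "ay": 0, "az": 0}])

```text
time_s: 10.45
tool_pos: [0.4917, -0.1564, 0.0515]
orientation: [2.55, 1.831, 0.002]
contact_force: [-7.9, 0.1, 23.6]
grip_width: 0.0383
```

```bash
cat >> h.py <<'E'
def bubble(tag=""):
    """level-frame y of the bubble (mm) from the two line marks and the bright blob, side view"""
    im,d=cams.read_camera("side"); cv2.imwrite("side_raw.png",im[:,:,::-1]); np.save("side_d.npy",d)
    c=im[180:240,230:280].astype(int); hsv=cv2.cvtColor(im[180:240,230:280],cv2.COLOR_RGB2HSV)
    cv2.imwrite("pics/bub%s.png"%tag,cv2.resize(im[180:240,230:280,::-1],None,fx=10,fy=10,interpolation=cv2.INTER_CUBIC))
    return im,hsv
E
python3 - <<'E'
from h import *
im,h=bubble("1")
o=arm.observe();print(o['tool_pos'],o['contact_force'],o['torque'],o['q'][5])
im=im.astype(int)
# along the vial axis: window line from crop k coords (125,130)->(180,225) => raw
a=np.array([230+122/5,180+122/5]);b=np.array([230+182/5,180+232/5])
for t in np.linspace(0,1,23):
    p=a+(b-a)*t; print(round(t,2),p.round(1),[int(x) for x in cv2.getRectSubPix(im.astype(np.float32)[:,:,0],(1,1),tuple(p.astype(float)))[0]],int(cv2.getRectSubPix(im.astype(np.float32)[:,:,2],(1,1),tuple(p.astype(float)))[0][0]))
E
```

```text
[ 0.49175485 -0.15640843  0.05150022] [-7.28428141 -0.49346091 24.24438132] [ 1.22417229  1.03294935 -0.08415725] -1.7840000463935208
0.0 [254.4 204.4] [211] 195
0.05 [254.9 205.4] [160] 143
0.09 [255.5 206.4] [120] 95
0.14 [256.  207.4] [122] 73
0.18 [256.6 208.4] [129] 71
0.23 [257.1 209.4] [152] 101
0.27 [257.7 210.4] [196] 156
0.32 [258.2 211.4] [222] 189
0.36 [258.8 212.4] [223] 189
0.41 [259.3 213.4] [201] 166
0.45 [259.9 214.4] [151] 116
0.5 [260.4 215.4] [127] 78
0.55 [260.9 216.4] [127] 67
0.59 [261.5 217.4] [126] 66
0.64 [262.  218.4] [124] 65
0.68 [262.6 219.4] [106] 57
0.73 [263.1 220.4] [89] 48
0.77 [263.7 221.4] [99] 53
0.82 [264.2 222.4] [117] 62
0.86 [264.8 223.4] [116] 62
0.91 [265.3 224.4] [121] 64
0.95 [265.9 225.4] [126] 67
1.0 [266.4 226.4] [137] 82
```

The foot is on its pad: 24 N, stiff, after 12 mm of travel. The bubble is past the +y line. I will turn clockwise, backing the command off 1.9 mm/rad.

Request:
drive_tool(increments=[{"dx": 0, "dy": 0, "dz": -0.2, "ax": 0, "ay": 0, "az": 0.05}, {"dx": 0, "dy": 0, "dz": -0.2, "ax": 0, "ay": 0, "az": 0.1}, {"dx": 0, "dy": 0, "dz": -0.2, "ax": 0, "ay": 0, "az": 0.1}, {"dx": 0, "dy": 0, "dz": -0.2, "ax": 0, "ay": 0, "az": 0.1}, {"dx": 0, "dy": 0, "dz": -0.2, "ax": 0, "ay": 0, "az": 0.05}, {"dx": 0, "dy": 0, "dz": 0, "ax": 0, "ay": 0, "az": 0}])

```text
time_s: 11.0
tool_pos: [0.4918, -0.1566, 0.0523]
orientation: [2.864, 1.284, 0.002]
contact_force: [-7.1, -0.3, 22.2]
grip_width: 0.0387
```

Request:
drive_tool(increments=[{"dx": 0, "dy": 0, "dz": -0.2, "ax": 0, "ay": 0, "az": 0.1}, {"dx": 0, "dy": 0, "dz": -0.2, "ax": 0, "ay": 0, "az": 0.1}, {"dx": 0, "dy": 0, "dz": -0.2, "ax": 0, "ay": 0, "az": 0.1}, {"dx": 0, "dy": 0, "dz": -0.2, "ax": 0, "ay": 0, "az": 0.1}, {"dx": 0, "dy": 0, "dz": -0.2, "ax": 0, "ay": 0, "az": 0.1}, {"dx": 0, "dy": 0, "dz": -0.2, "ax": 0, "ay": 0, "az": 0.1}, {"dx": 0, "dy": 0, "dz": 0, "ax": 0, "ay": 0, "az": 0}, {"dx": 0, "dy": 0, "dz": 0, "ax": 0, "ay": 0, "az": 0}, {"dx": 0, "dy": 0, "dz": 0, "ax": 0, "ay": 0, "az": 0}, {"dx": 0, "dy": 0, "dz": 0, "ax": 0, "ay": 0, "az": 0}, {"dx": 0, "dy": 0, "dz": 0, "ax": 0, "ay": 0, "az": 0}, {"dx": 0, "dy": 0, "dz": 0, "ax": 0, "ay": 0, "az": 0}, {"dx": 0, "dy": 0, "dz": 0, "ax": 0, "ay": 0, "az": 0}, {"dx": 0, "dy": 0, "dz": 0, "ax": 0, "ay": 0, "az": 0}, {"dx": 0, "dy": 0, "dz": 0, "ax": 0, "ay": 0, "az": 0}, {"dx": 0, "dy": 0, "dz": 0, "ax": 0, "ay": 0, "az": 0}])

```text
time_s: 12.33
tool_pos: [0.4916, -0.1567, 0.0534]
orientation: [3.115, 0.386, 0.003]
contact_force: [-6.3, -1.6, 21.8]
grip_width: 0.0384
```

Run:
```python
from h import *
im,h=bubble("2")
o=arm.observe();print(o['tool_pos'],o['contact_force'],o['torque'],o['q'][5])
a=np.array([230+122/5,180+122/5]);b=np.array([230+182/5,180+232/5])
for t in np.linspace(-.05,1.1,24):
    p=a+(b-a)*t; print(p.round(1),[int(cv2.getRectSubPix(im[:,:,k].astype(np.float32),(1,1),tuple(p.astype(float)))[0][0]) for k in(0,2)])
```

```text
[ 0.4915843  -0.15672562  0.05339975] [-7.51501496 -0.54726362 21.20400084] [ 0.25359574  0.83131074 -0.08454988] -0.78400893983357
[253.8 203.3] [222, 207]
[254.4 204.4] [196, 179]
[255.  205.5] [136, 119]
[255.6 206.6] [123, 89]
[256.2 207.7] [127, 72]
[256.8 208.8] [127, 67]
[257.4 209.9] [130, 71]
[258. 211.] [166, 117]
[258.6 212.1] [214, 171]
[259.2 213.2] [228, 197]
[259.8 214.3] [222, 186]
[260.4 215.4] [177, 137]
[261.  216.5] [134, 86]
[261.6 217.6] [124, 67]
[262.2 218.7] [113, 60]
[262.8 219.8] [82, 47]
[263.4 220.9] [85, 48]
[264. 222.] [106, 58]
[264.6 223.1] [101, 55]
[265.2 224.2] [85, 49]
[265.8 225.3] [61, 40]
[266.4 226.4] [39, 33]
[267.  227.5] [28, 29]
[267.6 228.6] [28, 29]
```

View pics/bub2.png

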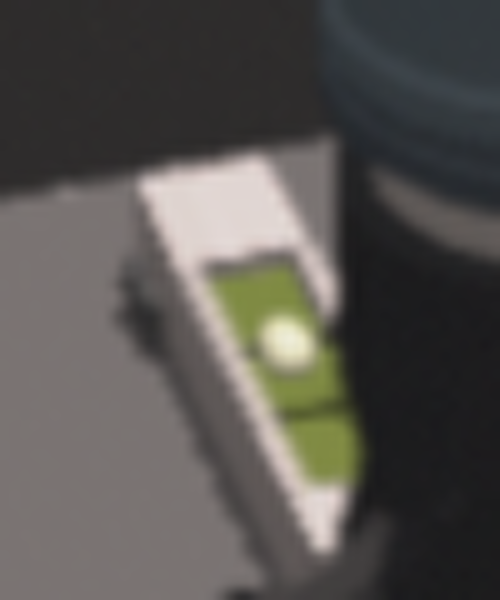

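The bubble, at (286,343), sits on the +y line (about y 348), with the -y line at about y 410. That puts it roughly 12 mm to +y, so more clockwise.

Request:
drive_tool(increments=[{"dx": 0, "dy": 0, "dz": -0.2, "ax": 0, "ay": 0, "az": 0.1}, {"dx": 0, "dy": 0, "dz": -0.2, "ax": 0, "ay": 0, "az": 0.1}, {"dx": 0, "dy": 0, "dz": -0.2, "ax": 0, "ay": 0, "az": 0.1}, {"dx": 0, "dy": 0, "dz": -0.2, "ax": 0, "ay": 0, "az": 0.1}, {"dx": 0, "dy": 0, "dz": -0.2, "ax": 0, "ay": 0, "az": 0.1}, {"dx": 0, "dy": 0, "dz": -0.2, "ax": 0, "ay": 0, "az": 0.1}, {"dx": 0, "dy": 0, "dz": -0.2, "ax": 0, "ay": 0, "az": 0.1}, {"dx": 0, "dy": 0, "dz": -0.2, "ax": 0, "ay": 0, "az": 0.1}, {"dx": 0, "dy": 0, "dz": -0.2, "ax": 0, "ay": 0, "az": 0.1}, {"dx": 0, "dy": 0, "dz": 0, "ax": 0, "ay": 0, "az": 0}, {"dx": 0, "dy": 0, "dz": 0, "ax": 0, "ay": 0, "az": 0}, {"dx": 0, "dy": 0, "dz": 0, "ax": 0, "ay": 0, "az": 0}, {"dx": 0, "dy": 0, "dz": 0, "ax": 0, "ay": 0, "az": 0}, {"dx": 0, "dy": 0, "dz": 0, "ax": 0, "ay": 0, "az": 0}, {"dx": 0, "dy": 0, "dz": 0, "ax": 0, "ay": 0, "az": 0}, {"dx": 0, "dy": 0, "dz": 0, "ax": 0, "ay": 0, "az": 0}, {"dx": 0, "dy": 0, "dz": 0, "ax": 0, "ay": 0, "az": 0}, {"dx": 0, "dy": 0, "dz": 0, "ax": 0, "ay": 0, "az": 0}, {"dx": 0, "dy": 0, "dz": 0, "ax": 0, "ay": 0, "az": 0}, {"dx": 0, "dy": 0, "dz": 0, "ax": 0, "ay": 0, "az": 0}])

```text
time_s: 14.05
tool_pos: [0.4912, -0.1566, 0.055]
orientation: [2.974, -1.008, 0.003]
contact_force: [-8.4, -0.0, 20.3]
grip_width: 0.0387
```

```bash
cat > prof.py <<'E'
from h import *
import sys
im,h=bubble(sys.argv[1])
o=arm.observe();print(o['time_s'],o['tool_pos'],o['contact_force'],o['torque'],o['q'][5])
a=np.array([230+122/5,180+122/5]);b=np.array([230+182/5,180+232/5]);n=np.array([-3.,.5])
f=lambda p,k:int(cv2.getRectSubPix(im[:,:,k].astype(np.float32),(1,1),tuple(p))[0][0])
for t in np.linspace(-.05,1.0,22):
    p=a+(b-a)*t; print(p.round(1),f(p,0),f(p,2),"left",f(p+n*.7,0))
E
python3 prof.py 3
```

```text
14.1 [ 0.4912573  -0.15658494  0.05505804] [-8.34166711  0.18837123 20.49783424] [ 0.02184279  1.04299899 -0.0444591 ] 0.11597830608924461
[253.8 203.3] 220 203 left 224
[254.4 204.4] 184 166 left 202
[255.  205.5] 128 110 left 130
[255.6 206.6] 129 89 left 122
[256.2 207.7] 129 71 left 127
[256.8 208.8] 127 67 left 127
[257.4 209.9] 127 67 left 127
[258. 211.] 127 67 left 126
[258.6 212.1] 130 73 left 123
[259.2 213.2] 158 116 left 138
[259.8 214.3] 207 174 left 199
[260.4 215.4] 227 195 left 224
[261.  216.5] 221 184 left 218
[261.6 217.6] 160 126 left 182
[262.2 218.7] 86 64 left 124
[262.8 219.8] 39 34 left 71
[263.4 220.9] 31 31 left 43
[264. 222.] 29 30 left 32
[264.6 223.1] 28 29 left 30
[265.2 224.2] 29 31 left 29
[265.8 225.3] 29 30 left 29
[266.4 226.4] 28 29 left 28
```

Run:
```python
from h import *
t,_=cams.read_camera("top"); s=cv2.imread("side_raw.png")
A=cv2.resize(t[225:265,245:315,::-1],(770,440)[:2] and (700,400),interpolation=cv2.INTER_CUBIC)
cv2.imwrite("pics/top3.png",t[:,:,::-1])
# auto: is the vial green visible from the top?
h=cv2.cvtColor(t,cv2.COLOR_RGB2HSV);m=(h[...,0]>25)&(h[...,0]<45)&(h[...,1]>90)&(h[...,2]>70);m[:220]=0;m[275:]=0
ys,xs=np.nonzero(m);sel=(xs>240)&(xs<320);print(sel.sum(),xs[sel].min() if sel.any() else None,xs[sel].max() if sel.any() else None)
i=0
for v in (239,240,241,242,243): print(v,t[v,258:300,2].tolist())
```

```text
60 265 289
239 [245, 245, 246, 245, 242, 225, 173, 126, 115, 118, 119, 120, 120, 121, 117, 113, 120, 139, 154, 160, 167, 166, 164, 162, 168, 173, 179, 185, 195, 197, 196, 200, 206, 216, 229, 233, 230, 226, 221, 216, 207, 201]
240 [246, 245, 245, 244, 240, 217, 160, 122, 110, 111, 110, 110, 109, 108, 101, 94, 110, 142, 159, 165, 156, 140, 122, 111, 122, 126, 134, 142, 150, 150, 154, 159, 166, 197, 231, 242, 243, 241, 239, 239, 237, 236]
241 [245, 245, 245, 245, 236, 203, 145, 117, 111, 110, 111, 111, 109, 109, 101, 97, 123, 169, 197, 201, 187, 152, 117, 97, 103, 108, 113, 114, 119, 117, 118, 118, 132, 182, 230, 243, 246, 245, 245, 245, 245, 244]
242 [244, 244, 244, 243, 235, 194, 144, 118, 114, 114, 112, 113, 110, 110, 103, 100, 129, 176, 207, 214, 197, 158, 116, 96, 101, 108, 110, 110, 111, 112, 113, 113, 130, 184, 232, 243, 245, 245, 246, 246, 245, 245]
243 [241, 243, 244, 243, 234, 196, 151, 134, 133, 134, 134, 127, 126, 125, 116, 108, 123, 155, 181, 184, 172, 144, 113, 93, 98, 106, 108, 109, 109, 111, 110, 113, 130, 184, 232, 244, 245, 246, 245, 246, 246, 245]
```

The top camera sees the whole vial: lines at columns 273 and 281.1, bubble at 276.8, so y ≈ +1 mm. I will hold for a second, then do a final check.

Request:
drive_tool(increments=[{"dx": 0, "dy": 0, "dz": 0, "ax": 0, "ay": 0, "az": 0.05}, {"dx": 0, "dy": 0, "dz": 0, "ax": 0, "ay": 0, "az": 0}, {"dx": 0, "dy": 0, "dz": 0, "ax": 0, "ay": 0, "az": 0}, {"dx": 0, "dy": 0, "dz": 0, "ax": 0, "ay": 0, "az": 0}, {"dx": 0, "dy": 0, "dz": 0, "ax": 0, "ay": 0, "az": 0}, {"dx": 0, "dy": 0, "dz": 0, "ax": 0, "ay": 0, "az": 0}, {"dx": 0, "dy": 0, "dz": 0, "ax": 0, "ay": 0, "az": 0}, {"dx": 0, "dy": 0, "dz": 0, "ax": 0, "ay": 0, "az": 0}, {"dx": 0, "dy": 0, "dz": 0, "ax": 0, "ay": 0, "az": 0}, {"dx": 0, "dy": 0, "dz": 0, "ax": 0, "ay": 0, "az": 0}, {"dx": 0, "dy": 0, "dz": 0, "ax": 0, "ay": 0, "az": 0}, {"dx": 0, "dy": 0, "dz": 0, "ax": 0, "ay": 0, "az": 0}, {"dx": 0, "dy": 0, "dz": 0, "ax": 0, "ay": 0, "az": 0}, {"dx": 0, "dy": 0, "dz": 0, "ax": 0, "ay": 0, "az": 0}])

```text
time_s: 15.32
tool_pos: [0.4912, -0.1566, 0.0551]
orientation: [2.948, -1.082, 0.003]
contact_force: [-7.6, 0.3, 22.0]
grip_width: 0.0386
```

Run:
```python
from h import *
t,_=shot("top","l.png",(245,220,320,265),10)
o=arm.observe();print(o['time_s'],o['tool_pos'],o['contact_force'],o['grip_width'])
print(t[242,272:284,2].tolist(),t[240,270:284,2].tolist())
```

```text
15.3667 [ 0.49124039 -0.15655772  0.05511061] [-9.18424643  0.60957989 21.34746317] 0.038777570592161914
[104, 99, 126, 171, 205, 217, 202, 170, 127, 99, 98, 107] [110, 109, 102, 93, 110, 138, 160, 165, 158, 145, 125, 115, 119, 129]
```

View pics/l.png

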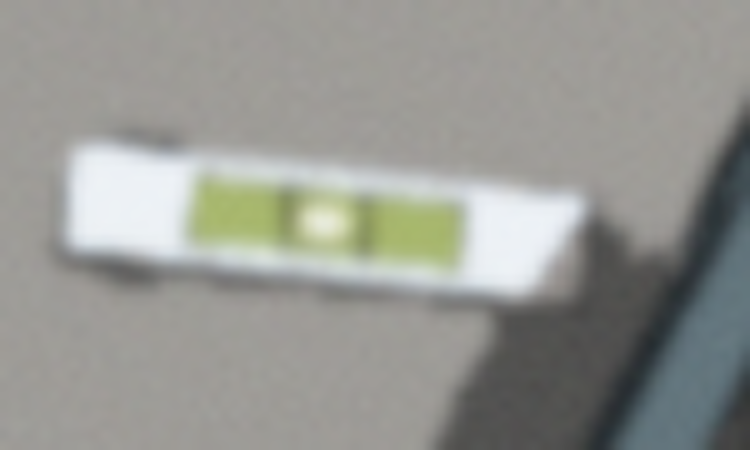

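The bubble, at (324,222), is centred between the lines at (288,217) and (364,226). The push is 21 N and the grip is holding, so I am handing in.

```bash
python3 -c "
from h import *
print(workorder.job_done())"
```

```text
the job is handed in; nothing more can be done
None
```

The table is levelled and the job is handed in at about 15.4 s of robot time, with the knob still held and pressed.

- **Level:** I pressed its raised end down to a rigid stop, where the force jumped to about 29 N. The bubble then went to the knob end, as it should with the level home.
- **Knob:** I gripped it and pressed it about 12 mm down until the foot stood stiffly on its pad at about 24 N. I then turned it about 1.95 rad clockwise, backing off the downward command as the knob rose.

**Last checks:**
- The top view shows the bubble centred between the two lines, within about 1 mm.
- The downward push is about 21 N and the grip is firm at 38.7 mm opening.
- I never touched the bottles or the dish.

**Disagreements:**
- The fingertips made contact with the tool reading about 21 mm lower than the stated geometry implies, so I set contact heights by force and by the images.
- Closing the jaws showed the knob about 5 mm off my camera estimate. I corrected for that, but a sideways force of 7–9 N remains.
- The grip opening is 38.7 mm on a 42 mm knob, probably because of the flutes.
- The slanted side view put the bubble about 5 mm too far to +y, so I judged its final position from the top view.

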